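Pack the closed containers into the painter's travel rack

ROBOT

A 6-joint arm with a two-finger parallel gripper is mounted at the origin on a cart in front of the work surface, level with it; the furniture and walls round the work are solid. World frame = base frame: x ahead of the robot, y to its left, z up, the work surface at z = 0. Lengths are in m, angles in rad, forces in N, time in s.
With the tool pointing down it reaches from about 0.25 to 0.725 m from the base axis. Payload 4 kg.
Tool frame: the origin (TCP) lies midway between the tips of the shut fingers; the grasp point (between the pads) lies 19 mm behind it; z points along the fingers, y is the line along which they close (so a half turn about z gives the same grasp; the last joint's range is limited). The gripper opens to 85 mm and grips with 20 to 120 N. Pads are 22 mm wide; open, the fingers measure 114 mm over their backs; the gripper's body (76 mm by 85 mm) begins 54 mm behind the grasp point. The pads swing forward as they close: fully open they stand 13 mm farther back than shut.
Start: joints at [1.161, 0.241, 0.005, 1.335, 0, 1.571], TCP at [0.199, 0.459, 0.198] pointing down, gripper open.
Joint ranges: [-2.72, 2.72], [-1.05, 1.87], [-1.09, 1.28], [-1.99, 2.15], [-1.42, 1.44], [-3.14, 3.14]. Speed limits (rad/s): [2.79, 2.79, 3.14, 3.14, 3.14, 3.14].

INTERFACE

Orientations are given as a unit quaternion [x, y, z, w].
In Python, from workcell import get_obs, camera, job_done, silhouettes gives the robot as it stands. The module is installed in compiled form; this text tells all that it offers.
- The arm moves only by the tool drive_tool, never from a script. Its argument "increments" is a list of rows, each a list of 3 entries, a list of its own where there are three numbers: the shift along the world's x, y, z in mm, then the turn, a rotation vector about the world's x, y, z in degrees, then the opening, from 0 (shut) to 1 (fully open). A call has 1 to 8 rows; each row shifts and turns the commanded pose from where the row before left it; what a row does not reach is not made up. A row lasts 1/12 s, in which the tool goes at most 41.7 mm and 7.16 degrees, less where a joint would pass 70% of its speed; a pose out of reach is approached as far as the arm can. A call is refused whole if a number of a shift passes 41.7 or a number of a turn 7.16, either way. A call with a gripper value outside its range is refused whole. The fingers move at their own pace and stop on an object; the grip force is fixed at half the most. Time passes only in rows, so rows that do not move let the fingers close. It gives the time, the measured TCP pose, the force, the opening and the grip force at its end, in the units of the state.
- get_obs(): the state, without advancing time (a new reading comes with each control period).
- camera(name): name is "side" or "top" or "wrist"; returns a dict with "image" (400x640x3 uint8, red, green, blue), "K" (3x3 intrinsics, pixels), "view" (4x4, takes a point from world to camera coordinates). Camera axes: x right, y down, z forward; pixel columns grow to the right and rows downward; lengths in m; the calibration is good to about 2 mm. A picture is of the moment at which its call begins. There is no depth.
- job_done(): hands the job in; it is judged then, once.
Trained networks look in a picture, given as the dict that the camera call returned (one of the last four; its "shot" number tells which), for a name from the list of things; names that differ only in an ending like _2 or _b are one class to them, and where a whole thing is asked for, a point or a joint stands for the part that bears it (a point fixed in the world has none). Each returns a list of dicts, best first, with "conf" (0 to 1); they miss things now and then, are a little off and sometimes report something else, mostly with a low value. They report only what shows in the picture. A call takes as long as a camera call. They do not tell look-alikes from the thing itself.
- silhouettes(query, picture): "region" (400x640 bool, what is visible of it) and "bbox" ([left, top, right, bottom] in pixels, round what is visible of it).
The state is a dict: "clock": time; "joint_pos": joint angles; "joint_vel": joint speeds; "tau": joint torques, N m; "eef_pos": TCP position; "tool_rot": TCP orientation; "ft_force": force on the tool from outside, world axes, zero at the start; "ft_torque": the same for the moment, N m; "grip_width": finger opening in m; "grasp_force": force on a finger pad.
Only numpy, scipy, OpenCV 4.12 (cv2) and the standard library are available. Lean on these libraries where they do the work, as an engineer would, in place of code of your own. Each camera call takes 0.05 s, during which the arm holds its last target. There are 200 camera calls.

TASK

Pack the travel rack for painting outdoors: set the wide jar with the screw lid, the small clear jar with the dark lid and the flat metal can upright into the rack, each fully down in the pocket cut to its own size and shape. Set them down rather than dropping them. Leave the open jar and the open oil dipper standing where they are, as they would spill.

Things in the scene. Friction and masses are not known exactly. Their poses are not given: they have to be found in the camera images.
- lidded_jar: Loose round glass jar with a dull gold-brown screw lid, 56 mm diameter, 66 mm high; to be packed. Wherever a jar stands, the surest room for two fingers is before and behind it (along world x); brush pots up to 155 mm tall and a 72 mm plank edge the work area. Origin: centre of its underside; z up.
- small_jar: Loose small round glass jar with a dark screw lid, 39 mm diameter, 55 mm high; to be packed. Origin: centre of its underside; z up.
- flat_can: Loose flat grey metal can with two small screw caps on top, body 30 x 48 mm in plan and 56 mm high (63 mm with caps); to be packed. Origin: centre of its underside; own x across the 30 mm thickness, own y along the 48 mm width, z up.
- open_jar: Loose open round glass jar without a lid, with grey powder inside, 58 mm diameter, 62 mm high; a look-alike that stays where it stands. Origin: centre of its underside.
- oil_dipper: Loose low open dark metal cup, 42 mm diameter, 18 mm high; stays where it stands. Origin: centre of its underside.
- wide_pocket: Fixed square wooden block, 80 x 80 x 24 mm, with one round pocket 72 mm in diameter and 15 mm deep, for the wide lidded jar. One of three blocks that stand side by side, in any order, in the travel rack. Origin: centre of the block's underside, 6 mm above the table, on the pocket's axis; the pocket's floor is 9 mm and the block's top 24 mm above the origin.
- narrow_pocket: The like block (80 x 80 x 24 mm, fixed) with a round pocket 55 mm in diameter and 15 mm deep, for the small jar. Origin and heights as for wide_pocket.
- oblong_pocket: The like block (80 x 80 x 24 mm, fixed) with an oblong pocket 15 mm deep, 46 mm along the block's own x and 64 mm along its own y, for the flat can (can's x along the block's x, either way round). Origin and heights as for wide_pocket.
- travel_rack: Fixed low plywood tray with brass corners, 93 mm (own x) by 254 mm (own y), rim 22 mm above the table, which holds the three blocks in a row along its own y, 81 mm apart. Origin: centre of its underside, on the table. The blocks have its yaw.
Things that resemble listed ones, but are neither listed nor needed, are in the scene too. Leave any pink or purple look-alike of the oil_dipper alone.

How it is judged:
By the outcome, as a careful person would: the job done as asked, in the order asked, and still so for the second after the job is handed in, with the robot touching nothing.
It also fails if it takes over 80 s, if anything falls off the work surface, if the arm or the gripper's body presses on something with over 40 N, if the wrist force passes 120 N, or if a joint passes its speed limit or range.

## Working session

There is one attempt and no reset: what is moved stays moved. The work goes in short steps, Python scripts to look and compute and a tool call to move; the robot and the scene stay as the last step left them, time stands still between calls to the robot, and variables do not carry over. Pictures are saved under pics/ and viewed, at most 14 in all, crops included, and the job is handed in when it is done.

Besides the shell and the picture viewer there is one more tool, called after "Emit:" as name(argument=value, ...), one argument or row to a line, values as JSON. drive_tool: Moves the arm, as the interface text tells. Its arguments: {"type":"object","properties":{"increments":{"type":"array"}},"required":["increments"]}

```bash
mkdir -p pics; cat > h.py <<'E'
import numpy as np, cv2
from workcell import get_obs, camera, silhouettes
NAMES=["lidded_jar","small_jar","flat_can","open_jar","oil_dipper","wide_pocket","narrow_pocket","oblong_pocket","travel_rack"]
def ray(p,uv):
    R=p["view"][:3,:3]; t=p["view"][:3,3]
    d=R.T@np.linalg.inv(p["K"])@np.array([uv[0],uv[1],1.]); return -R.T@t, d/np.linalg.norm(d)
def at_z(p,uv,z):
    o,d=ray(p,uv); return o+d*(z-o[2])/d[2]
def proj(p,P):
    q=p["view"]@np.append(P,1); q=p["K"]@q[:3]; return q[:2]/q[2]
def tri(l):
    A=np.zeros((3,3)); b=np.zeros(3)
    for p,uv in l:
        o,d=ray(p,uv); M=np.eye(3)-np.outer(d,d); A+=M; b+=M@o
    return np.linalg.solve(A,b)
def save(n,img): cv2.imwrite("pics/"+n,img[:,:,::-1])
E
python3 - <<'E'
from h import *
np.set_printoptions(precision=3,suppress=True)
for c in ["top","side","wrist"]:
    p=camera(c); save(c+"0.png",p["image"])
    print(c,"cam at",-p["view"][:3,:3].T@p["view"][:3,3],"fwd",p["view"][2,:3])
    for n in NAMES:
        for r in silhouettes(n,p):
            print(c,n,round(r["conf"],2),r["bbox"],int(r["region"].sum()))
E
```

```text
top cam at [0.478 0.215 1.029] fwd [ 0.155 -0.011 -0.988]
top lidded_jar 0.71 [336.6, 212.7, 351.4, 228.2] 201
top lidded_jar 0.62 [434.3, 265.1, 463.2, 291.8] 568
top lidded_jar 0.43 [227.9, 246.0, 259.8, 280.3] 1232
top flat_can 0.79 [402.1, 268.3, 426.1, 288.0] 342
top open_jar 0.73 [345.6, 260.5, 369.7, 288.2] 495
top oil_dipper 0.7 [337.1, 214.8, 353.6, 225.9] 216
top oil_dipper 0.69 [301.2, 118.5, 314.6, 131.5] 202
top oil_dipper 0.64 [189.7, 242.0, 210.7, 258.2] 234
top wide_pocket 0.87 [224.1, 246.7, 259.3, 281.2] 1222
top wide_pocket 0.44 [258.0, 244.8, 295.2, 278.2] 1148
top narrow_pocket 0.58 [257.0, 247.1, 297.0, 280.6] 1169
top narrow_pocket 0.51 [225.1, 242.9, 330.0, 285.1] 397
top narrow_pocket 0.15 [434.4, 228.0, 455.0, 244.7] 280
top oblong_pocket 0.75 [290.7, 245.2, 331.0, 282.0] 1216
top travel_rack 0.82 [226.1, 240.5, 327.9, 285.5] 312
side cam at [ 0.56  -0.825  0.863] fwd [ 0.061  0.765 -0.641]
side lidded_jar 0.68 [223.6, 264.0, 252.3, 290.4] 636
side small_jar 0.81 [278.7, 266.7, 295.7, 286.8] 347
side flat_can 0.8 [226.4, 238.8, 254.1, 265.1] 459
side open_ja
[... 180 characters left out ...]
7, 395.9, 209.1] 76
side oil_dipper 0.41 [251.4, 147.6, 274.0, 207.1] 147
side wide_pocket 0.61 [242.4, 143.1, 268.8, 160.4] 479
side narrow_pocket 0.54 [241.1, 161.8, 269.5, 176.6] 154
side oblong_pocket 0.67 [242.1, 181.0, 265.8, 195.4] 360
side travel_rack 0.54 [234.8, 146.0, 272.8, 206.5] 238
wrist cam at [0.124 0.49  0.375] fwd [ 0.294 -0.128 -0.947]
wrist oil_dipper 0.54 [417.8, 339.3, 433.7, 365.0] 239
wrist wide_pocket 0.97 [309.4, 336.3, 391.3, 381.5] 2135
wrist narrow_pocket 0.81 [252.5, 357.7, 322.2, 378.0] 464
wrist oblong_pocket 0.68 [224.7, 377.1, 256.7, 389.9] 179
wrist oblong_pocket 0.4 [314.0, 336.5, 387.9, 381.9] 1943
wrist travel_rack 0.86 [217.2, 320.0, 396.8, 386.3] 2532
```

```bash
python3 - <<'E'
import cv2
a=cv2.imread("pics/top0.png")[80:330,160:560]; b=cv2.imread("pics/side0.png")[100:330,150:450]
cv2.imwrite("pics/a.png",cv2.resize(a,(800,500),interpolation=cv2.INTER_CUBIC))
cv2.imwrite("pics/b.png",cv2.resize(b,(782,600),interpolation=cv2.INTER_CUBIC))
E
```

```text
(no output)
```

View pics/a.png

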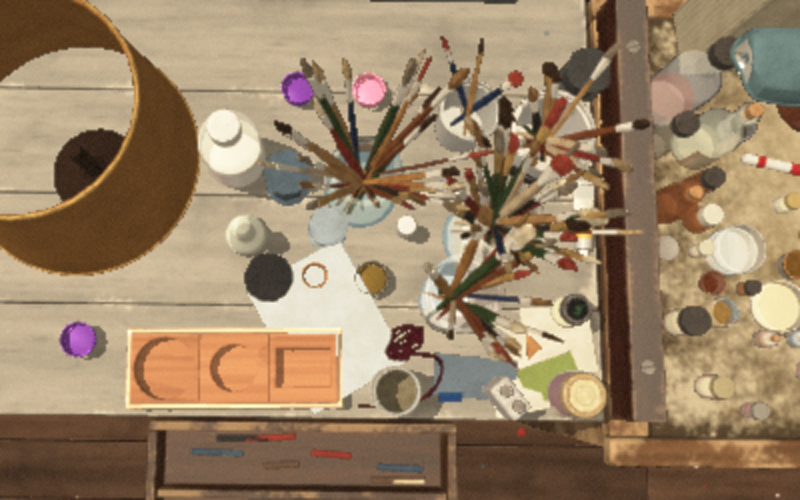

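View pics/b.png

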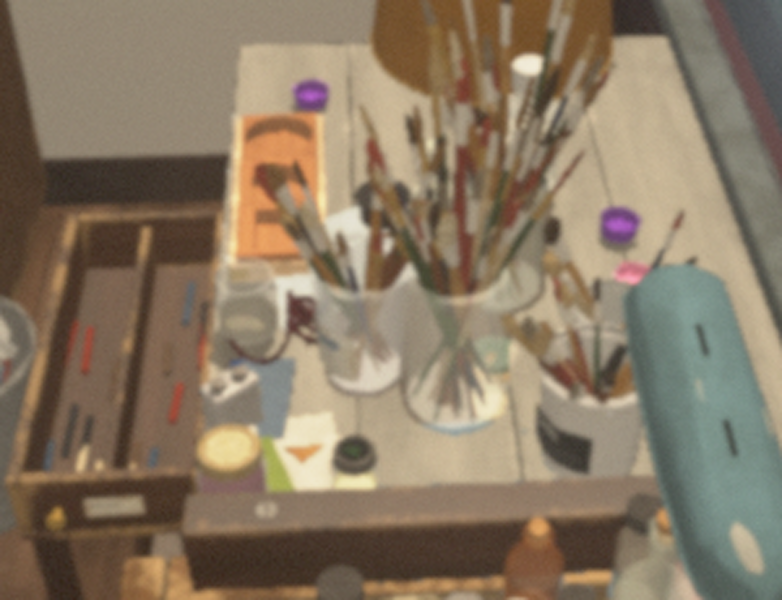

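Top crop: the rack is at crop (234,368), with the wide, narrow and oblong pockets from left to right. The open jar is at (396,390), the can at (512,397), the gold-lid wide jar at (578,394) and the dark-lid small jar at (574,308). The gold-brown disc at (372,279) and the purple/pink cups stay put. The wide lidded jar is the closed gold lid at (578,394); the open jar at (396,390) shows powder and has no lid.

```bash
cat >> h.py <<'E'
from scipy.optimize import least_squares
def model(n,x,y,z,yaw=0):
    a=np.linspace(0,2*np.pi,48,endpoint=False)
    if n=="can": c=np.array([[15,24],[15,-24],[-15,24],[-15,-24]])/1e3; h=.056
    else:
        r,h={"lid":(.028,.066),"small":(.0195,.055),"open":(.029,.062),"dip":(.021,.018)}[n]; c=r*np.c_[np.cos(a),np.sin(a)]
    R=np.array([[np.cos(yaw),-np.sin(yaw)],[np.sin(yaw),np.cos(yaw)]]); c=c@R.T
    return np.vstack([np.c_[c+[x,y],np.full(len(c),z+k)] for k in(0,h)])
def mbox(p,P):
    u=np.array([proj(p,q) for q in P]); return np.r_[u.min(0),u.max(0)]
def fit(n,obs,x0):
    f=lambda s:np.concatenate([mbox(p,model(n,*s))-b for p,b in obs]); r=least_squares(f,x0); return r.x,np.abs(r.fun).max()
E
python3 - <<'E'
from h import *
np.set_printoptions(precision=3,suppress=True)
t=camera("top");s=camera("side")
def boxes(n,p): return [np.array(r["bbox"])for r in silhouettes(n,p)]
for q in silhouettes("small_jar",t): print("small top",q["conf"],q["bbox"])
def near(n,p,uv):
    l=[b for b in boxes(n,p) if np.hypot(*((b[:2]+b[2:])/2-uv))<10]; return l[0] if l else None
for m,n,a,b in [("lid","lidded_jar",(449,278),(238,277)),("small","small_jar",(447,236),(287,276)),("open","open_jar",(358,275),(244,214)),("can","flat_can",(414,278),(240,252))]:
    A=near(n,t,a);B=near(n,s,b); g=at_z(t,a,.05)
    o=[(p,x) for p,x in((t,A),(s,B)) if x is not None]
    print(m,len(o),"guess",g,*fit(m,o,[g[0],g[1],0]))
    for p,x in o: print("  single view z=0:", (lambda r:r.x)(least_squares(lambda v:mbox(p,model(m,v[0],v[1],0))-x,g[:2])))
# rack corners, blocks
for p in(t,s):
  for n in NAMES[5:]:
    for q in silhouettes(n,p)[:2]:
        c,wh,an=cv2.minAreaRect(np.argwhere(q["region"])[:,::-1].astype(np.float32))
        bp=cv2.boxPoints((c,wh,an)); w=np.array([at_z(p,k,.03 if n!="travel_rack" else .022)[:2] for k in bp])
        e=w[1]-w[0],w[2]-w[1]; L=max(e,key=np.linalg.norm)
        print(n,round(q["conf"],2),"ctr",w.mean(0),"sides",[round(np.linalg.norm(k),3) for k in e],"dir deg",np.degrees(np.arctan2(L[1],L[0])))
i=t["image"]; cv2.imwrite("pics/c.png",np.hstack([cv2.resize(i[225:300,395:475,::-1],(400,375),interpolation=3),cv2.resize(i[225:300,220:300,::-1],(400,375),interpolation=3)]))
E
```

```text
small top 0.63 [435.3, 228.2, 456.9, 246.2]
lid 2 guess [ 0.446 -0.091  0.05 ] [ 0.448 -0.092  0.002] 6.320074475706633
  single view z=0: [ 0.446 -0.094]
  single view z=0: [ 0.449 -0.089]
small 2 guess [ 0.542 -0.09   0.05 ] [ 0.544 -0.091  0.005] 4.941936167248059
  single view z=0: [ 0.54  -0.094]
  single view z=0: [ 0.547 -0.086]
open 2 guess [0.45  0.118 0.05 ] [ 0.451  0.118 -0.004] 3.23223130721982
  single view z=0: [0.45  0.118]
  single view z=0: [0.452 0.114]
can 2 guess [ 0.445 -0.01   0.05 ] [ 0.445 -0.011  0.006] 7.218729346140037
  single view z=0: [ 0.449 -0.012]
  single view z=0: [ 0.441 -0.006]
wide_pocket 0.77 ctr [0.472 0.388] sides [np.float64(0.08), np.float64(0.079)] dir deg -89.28593447627681
narrow_pocket 0.58 ctr [0.474 0.307] sides [np.float64(0.084), np.float64(0.079)] dir deg -87.3844753922322
narrow_pocket 0.35 ctr [0.473 0.305] sides [np.float64(0.248), np.float64(0.093)] dir deg -89.28062189029411
oblong_pocket 0.9 ctr [0.475 0.227] sides [np.float64(0.08), np.float64(0.077)] dir deg -89.28593447627685
oblong_pocket 0.63 ctr [0.474 0.307] sides [np.float64(0.093), np.float64(0.252)] dir deg -89.87405442871318
travel_rack 0.57 ctr [0.473 0.309] sides [np.float64(0.257), np.float64(0.093)] dir deg -89.28062189029411
wide_pocket 0.82 ctr [0.469 0.386] sides [np.float64(0.077), np.float64(0.084)] dir deg -89.47563643690539
narrow_pocket 0.76 ctr [0.473 0.307] sides [np.float64(0.083), np.float64(0.082)] dir deg -2.7895527579800126
narrow_pocket 0.66 ctr [0.449 0.119] sides [np.float64(0.065), np.float64(0.124)] dir deg -88.46421123421105
oblong_pocket 0.91 ctr [0.468 0.217] sides [np.float64(0.068), np.float64(0.09)] dir deg -89.22245882624101
travel_rack 0.56 ctr [0.473 0.289] sides [np.float64(0.263), np.float64(0.1)] dir deg 91.43806609418905
```

View pics/c.png

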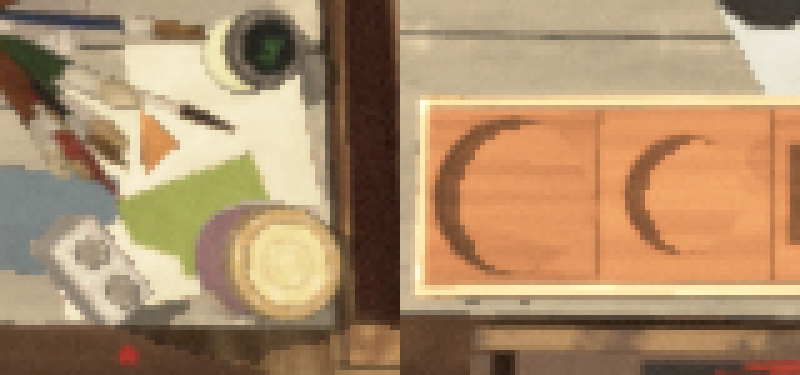

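```bash
python3 - <<'E'
from h import *
from scipy.spatial.transform import Rotation as R
np.set_printoptions(precision=3,suppress=True)
o=get_obs(); print(o["eef_pos"],o["grip_width"]); print(R.from_quat(o["tool_rot"]).as_matrix())
t=camera("top");s=camera("side")
from itertools import product
A=[r for r in silhouettes("flat_can",t)][0]["region"];B=silhouettes("flat_can",s)[0]["region"]
def mask(p,P):
    m=np.zeros((400,640),np.uint8); cv2.fillConvexPoly(m,cv2.convexHull(np.array([proj(p,q) for q in P],np.float32)).astype(int),1); return m>0
def iou(v):
    r=0
    for p,M in((t,A),(s,B)):
        m=mask(p,model("can",v[0],v[1],0,v[2])); r+=(m&M).sum()/(m|M).sum()
    return r
b=max(product(np.arange(.435,.458,.003),np.arange(-.022,.003,.003),np.radians(np.arange(-90,90,6))),key=iou); print(b,np.degrees(b[2]),iou(b))
# plank edge and pots: crude
print("plank inner edge top(z=.072)",at_z(t,(395+338/5,270),.072), "table front edge z=0",at_z(t,(420,225+325/5),0))
print("pots (crop a px)", [at_z(t,(160+u/2,80+v/2),.10)[:2] for u,v in((450,295),(470,240),(520,360),(482,215),(560,130))])
E
```

```text
[0.199 0.459 0.198] 0.08539325794537239
[[-0.917  0.398  0.   ]
 [ 0.398  0.917  0.   ]
 [ 0.     0.    -1.   ]]
(np.float64(0.441), np.float64(-0.013000000000000001), np.float64(-0.6283185307179586)) -36.0 1.3840353046725347
plank inner edge top(z=.072) [ 0.464 -0.116  0.072] table front edge z=0 [ 0.415 -0.036  0.   ]
pots (crop a px) [array([0.556, 0.063]), array([0.618, 0.04 ]), array([ 0.485, -0.013]), array([0.646, 0.026]), array([ 0.746, -0.065])]
```

Emit:
drive_tool(
  increments=[
    [[20, -30, 10], [0, 0, -4.75], 1],
    [[21, -36, 10], [0, 0, -4.75], 1],
    [[21, -36, 10], [0, 0, -4.75], 1],
    [[21, -36, 10], [0, 0, -4.75], 1],
    [[21, -36, 10], [0, 0, -4.75], 1],
    [[21, -36, 2], [0, 0, -4.75], 1],
    [[21, -36, 0], [0, 0, -4.75], 1],
  ],
)

```text
clock: 3.23
eef_pos: [0.3439, 0.2153, 0.2499]
tool_rot: [0.477, 0.879, 0.001, 0.001]
ft_force: [1.4, 1.4, -0.5]
grip_width: 0.0854
grasp_force: 0.0
```

Emit:
drive_tool(
  increments=[
    [[21, -36, 0], [0, 0, -4.75], 1],
    [[21, -36, 0], [0, 0, -4.75], 1],
    [[21, -36, 0], [0, 0, -4.75], 1],
    [[21, -36, 0], [0, 0, -4.75], 1],
    [[21, -36, 0], [0, 0, -4.75], 1],
    [[21, -36, 0], [0, 0, -4.75], 1],
    [[19, -37, 0], [0, 0, -4.75], 1],
    [[0, 0, 0], [0, 0, 0], 1],
  ],
)

```text
clock: 3.9
eef_pos: [0.4905, -0.0424, 0.2479]
tool_rot: [0.711, 0.704, -0.001, 0.001]
ft_force: [0.1, 1.3, 0.3]
grip_width: 0.0851
grasp_force: 0.0
```

```bash
cat > look.py <<'E'
from h import *
import sys
np.set_printoptions(precision=4,suppress=True)
w=camera("wrist"); save(sys.argv[1],w["image"])
print("cam",-w["view"][:3,:3].T@w["view"][:3,3])
for m,n in(("lid","lidded_jar"),("small","small_jar"),("can","flat_can"),("open","open_jar")):
    for q in silhouettes(n,w)[:2]:
        b=np.array(q["bbox"]); g=at_z(w,(b[:2]+b[2:])/2,.03)
        yaw=[] if m!="can" else [-.65]
        r=least_squares(lambda v:mbox(w,model(m,v[0],v[1],v[2],*v[3:]))-b,[g[0],g[1],0]+yaw)
        print(n,round(q["conf"],2),b,"fit",r.x,"res",np.abs(r.fun).max())
E
python3 look.py w1.png
```

```text
cam [0.4918 0.0394 0.4244]
lidded_jar 0.81 [257.8 169.9 306.8 227.1] fit [ 0.448  -0.1045 -0.0236] res 0.4188017078105304
small_jar 0.98 [344.6 177.3 382.7 217.5] fit [ 0.5499 -0.1055 -0.0201] res 1.3310514386787418
flat_can 0.76 [253.8 108.1 296.2 148.4] fit [ 0.4308 -0.0282 -0.1142 -0.9891] res 5.684341886080802e-14
flat_can 0.24 [258.8 170.2 305.8 228.2] fit [ 0.4494 -0.0994 -0.0004 -0.684 ] res 5.684341886080801e-13
open_jar 0.58 [243.3   0.  304.7  36.5] fit [ 0.4313  0.1208 -0.1612] res 8.879886072715351
```

View pics/w1.png

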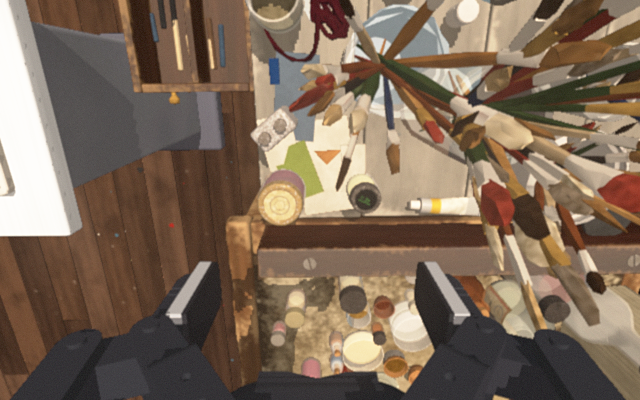

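Wrist view: the gold-lid jar is at (283,197), the small dark-lid jar at (364,195) and the can with two caps at (274,129). Brushes hang just above and to the right of the small jar. I'll combine all three views.

```bash
cat > three.py <<'E'
from h import *
np.set_printoptions(precision=4,suppress=True)
P={c:camera(c) for c in("top","side","wrist")}
def run(m,n,g,yaw=()):
    o=[]
    for c,p in P.items():
        uv=proj(p,[g[0],g[1],.03])
        for q in silhouettes(n,p):
            b=np.array(q["bbox"])
            if q["conf"]>.3 and np.hypot(*((b[:2]+b[2:])/2-uv))<22: o.append((c,b,q)); break
    f=lambda v,o=o:np.concatenate([(mbox(P[c],model(m,*v))-b)/P[c]["K"][0,0]*1000 for c,b,q in o])
    r=least_squares(f,[*g,0,*yaw],loss="soft_l1"); print(n,[c for c,_,_ in o],"3d",r.x,"res",f(r.x))
    for k in o:
        r=least_squares(lambda v:f([v[0],v[1],0,*v[2:]],[k]),[*g,*yaw]); print("   z0",k[0],r.x)
    return o
if __name__=="__main__":
    run("lid","lidded_jar",(.448,-.092)); run("small","small_jar",(.544,-.092)); run("can","flat_can",(.443,-.012),(-.65,))
    w=P["wrist"]; a,b=at_z(w,(262,134),.063),at_z(w,(288,118),.063); print("caps",a,b,np.degrees(np.arctan2(*(b-a)[1::-1])))
    print("lid tops wrist",at_z(w,(282,207),.066),at_z(w,(365,199),.055)); print("plank inner edge",at_z(w,(300,248),.072),"pot-brush tips z.15",at_z(w,(345,185),.12),at_z(w,(393,165),.12))
E
python3 three.py
```

```text
lidded_jar ['top', 'side', 'wrist'] 3d [ 0.4491 -0.0944 -0.0083] res [ -5.758   -3.0116   0.7035  -5.6275  -4.5998   0.0612  -2.6195  24.9796
  -2.4081 -18.1764   7.192    1.2922]
   z0 top [ 0.4452 -0.0941]
   z0 side [ 0.4532 -0.0833]
   z0 wrist [ 0.4491 -0.0951]
small_jar ['top', 'side', 'wrist'] 3d [ 0.5464 -0.0956 -0.0097] res [  2.2137  -4.7311   0.0153  -2.8725  -8.0957  -0.3196  -5.6667  25.5602
  -3.355  -11.9968   1.5046   0.4092]
   z0 top [ 0.5419 -0.0914]
   z0 side [ 0.5545 -0.0858]
   z0 wrist [ 0.5454 -0.0947]
flat_can ['top', 'wrist'] 3d [ 0.4394 -0.0219 -0.0579 -1.0933] res [-7.5028  0.643   1.7692  4.7931 -0.2479  0.5745 11.0772 -0.5077]
   z0 top [ 0.4442 -0.0119 -1.4652]
   z0 wrist [ 0.4428 -0.0127 -0.226 ]
caps [ 0.4295 -0.008   0.063 ] [0.4575 0.0087 0.063 ] 30.82407887601237
lid tops wrist [ 0.4485 -0.0896  0.066 ] [ 0.5435 -0.0837  0.055 ]
plank inner edge [ 0.4685 -0.1381  0.072 ] pot-brush tips z.15 [ 0.5143 -0.047   0.12  ] [ 0.558  -0.0276  0.12  ]
```

Emit:
drive_tool(
  increments=[
    [[-21, -25, -20], [0, 0, 0], 1],
    [[-21, -26, -20], [0, 0, 0], 1],
    [[0, 0, -35], [0, 0, 0], 1],
    [[0, 0, -40], [0, 0, 0], 1],
    [[0, 0, -25], [0, 0, 0], 1],
    [[0, 0, 0], [0, 0, 0], 1],
  ],
)

```text
clock: 5.25
eef_pos: [0.4409, -0.0867, 0.1037]
tool_rot: [0.707, 0.707, -0.003, -0.005]
ft_force: [-0.3, 0.9, 0.3]
grip_width: 0.0853
grasp_force: 0.0
```

Emit:
drive_tool(
  increments=[
    [[0, 0, -30], [0, 0, 0], 1],
    [[0, 0, -30], [0, 0, 0], 1],
    [[0, 0, -18], [0, 0, 0], 1],
    [[0, 0, 0], [0, 0, 0], 1],
  ],
)

```text
clock: 5.58
eef_pos: [0.4438, -0.0868, 0.0288]
tool_rot: [0.707, 0.707, -0.001, -0.002]
ft_force: [0.1, -0.2, 0.3]
grip_width: 0.085
grasp_force: 0.0
```

Emit:
drive_tool(
  increments=[
    [[0, 0, 0], [0, 0, 0], 0],
    [[0, 0, 0], [0, 0, 0], 0],
    [[0, 0, 0], [0, 0, 0], 0],
    [[0, 0, 0], [0, 0, 0], 0],
    [[0, 0, 0], [0, 0, 0], 0],
    [[0, 0, 0], [0, 0, 0], 0],
    [[0, 0, 0], [0, 0, 0], 0],
    [[0, 0, 0], [0, 0, 0], 0],
  ],
)

```text
clock: 6.25
eef_pos: [0.4459, -0.0873, 0.0309]
tool_rot: [0.707, 0.707, 0.0, 0.0]
ft_force: [0.5, 0.3, -1.2]
grip_width: 0.0001
grasp_force: 0.0
```

```bash
python3 - <<'E'
from h import *
t=camera("top")["image"];s=camera("side")["image"]; w=camera("wrist")["image"]
f=lambda i:cv2.resize(i[:,:,::-1],(400,300),interpolation=3)
cv2.imwrite("pics/d.png",np.vstack([np.hstack([f(t[220:310,390:510]),f(s[210:315,190:330])]),np.hstack([f(w),f(w[130:330,190:455])])]))
E
```

```text
(no output)
```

View pics/d.png

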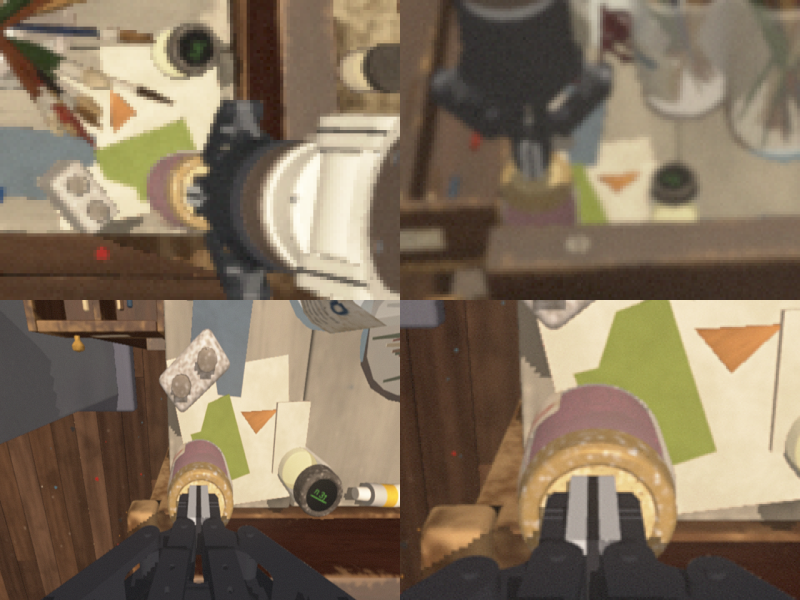

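Fingers look shut over the lid, at the wrist crop's lid centre around (600,490), and the jar is still upright. I'll check where the tip projects.

```bash
python3 - <<'E'
from h import *
np.set_printoptions(precision=4,suppress=True)
o=get_obs(); e=o["eef_pos"]; print(e,o["joint_pos"])
P={c:camera(c) for c in("top","side","wrist")}
for c,p in P.items(): print(c,"TCP px",proj(p,e),"TCP+40mm up",proj(p,e+[0,0,.04]),"cam",-p["view"][:3,:3].T@p["view"][:3,3])
for c,p in P.items():
    for q in silhouettes("lidded_jar",p): print(c,q["conf"],q["bbox"])
    print(c, "model bbox", mbox(p,model("lid",.448,-.093,0)),mbox(p,model("lid",.447,-.055,0)))
w=P["wrist"]["image"]; cv2.imwrite("pics/e.png",cv2.resize(w[160:360,200:440,::-1],(720,600),interpolation=3))
E
```

```text
[ 0.4459 -0.0873  0.0308] [-0.1934  0.3023 -0.3859  0.8825 -0.      1.3771]
top TCP px [444.8408 277.5859] TCP+40mm up [450.2314 278.2301] cam [0.4779 0.2152 1.0291]
side TCP px [237.8664 279.1146] TCP+40mm up [236.1293 266.1615] cam [ 0.5602 -0.8247  0.8628]
wrist TCP px [315.9293 230.9701] TCP+40mm up [315.6484 267.7132] cam [ 0.4465 -0.0059  0.2076]
top 0.76 [433.4, 264.0, 453.3, 292.7]
top model bbox [431.743  264.5106 464.3697 289.8723] [416.063  264.739  447.6436 290.134 ]
side 0.6 [224.0, 264.5, 251.0, 293.5]
side model bbox [223.4908 259.8233 253.1703 301.0624] [224.3928 246.9582 253.2767 287.1174]
wrist 0.62 [268.2, 186.5, 373.6, 300.5]
wrist model bbox [261.4512 178.3992 378.951  321.5634] [254.6264 117.2213 381.692  254.2259]
```

View pics/e.png

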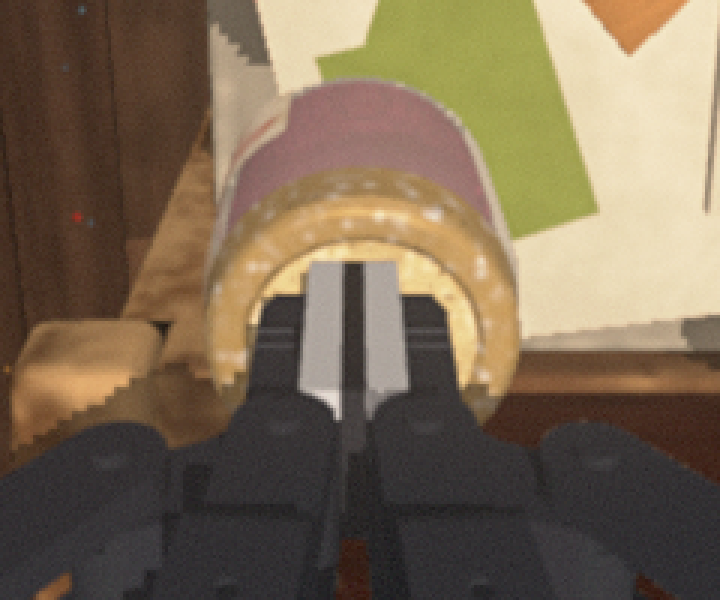

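The tip appears at (317,247), but the TCP projects to (316,231). So either the fingers are hidden in the lid, or the tip sits higher than the reported TCP. I'll lift clear and look at the bare tip.

Emit:
drive_tool(
  increments=[
    [[0, 0, 30], [0, 0, 0], 0],
    [[0, 0, 40], [0, 0, 0], 0],
    [[0, 0, 30], [0, 0, 0], 0],
    [[0, 0, 0], [0, 0, 0], 0],
  ],
)

```text
clock: 7.03
eef_pos: [0.4502, -0.0881, 0.1366]
tool_rot: [0.707, 0.707, 0.003, 0.005]
ft_force: [0.7, 0.1, 0.3]
grip_width: 0.0002
grasp_force: 0.0
```

```bash
python3 - <<'E'
from h import *
np.set_printoptions(precision=4,suppress=True)
e=get_obs()["eef_pos"]; print(e)
P={c:camera(c) for c in("top","side","wrist")}
for c,p in P.items(): print(c,"TCP px",proj(p,e),"+-11y",proj(p,e+[0,.011,0]),proj(p,e-[0,.011,0]),"K",p["K"][0,0])
f=lambda i:cv2.resize(i[:,:,::-1],(400,400),interpolation=3)
cv2.imwrite("pics/f.png",np.hstack([f(P["wrist"]["image"][180:320,250:390]),f(P["side"]["image"][180:300,180:300])]))
for c in("top","side","wrist"):
    for n in("lidded_jar","small_jar"):
        print(c,n,[(round(q["conf"],2),q["bbox"]) for q in silhouettes(n,P[c])[:2]])
E
```

```text
[ 0.4502 -0.0881  0.1366]
top TCP px [460.4685 277.2867] +-11y [455.2394 277.2251] [465.6961 277.3483] K 420.24594836968424
side TCP px [235.293  243.6534] +-11y [235.6188 239.754 ] [234.9618 247.6176] K 516.752956299554
wrist TCP px [321.8945 235.6721] +-11y [321.9804 217.3654] [321.8118 253.3067] K 339.97420448343706
top lidded_jar [(0.95, [434.0, 263.2, 461.9, 292.2]), (0.36, [402.0, 268.1, 425.9, 286.0])]
top small_jar [(0.76, [432.3, 227.5, 458.0, 244.4])]
side lidded_jar [(0.79, [223.3, 264.0, 251.8, 293.5])]
side small_jar [(0.75, [280.7, 265.5, 294.3, 285.0])]
wrist lidded_jar [(0.86, [283.0, 152.9, 352.9, 230.8])]
wrist small_jar [(0.65, [402.7, 158.3, 465.9, 218.0])]
```

View pics/f.png

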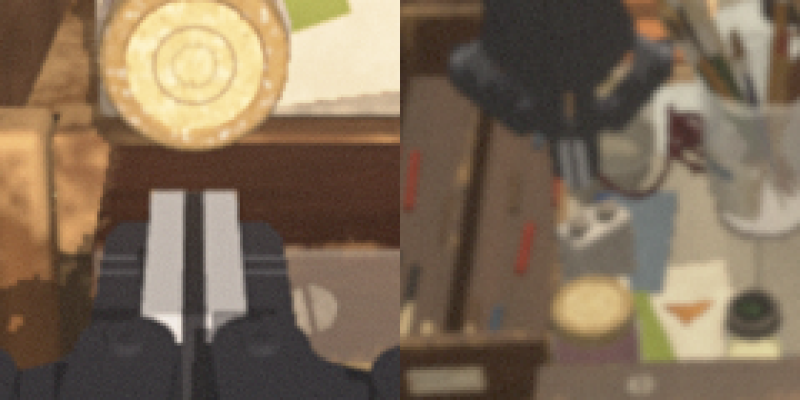

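The bare tip shows at wrist row 246 and side row 236. Both are consistent with the tip sitting about 33 mm above the reported TCP, so the fingers shut just above the lid. I'll open, go down in steps, and check against the picture.

Emit:
drive_tool(
  increments=[
    [[0, -4, 0], [0, 0, 0], 1],
    [[0, 0, 0], [0, 0, 0], 1],
    [[0, 0, 0], [0, 0, 0], 1],
    [[0, 0, 0], [0, 0, 0], 1],
    [[0, 0, -30], [0, 0, 0], 1],
    [[0, 0, -35], [0, 0, 0], 1],
    [[0, 0, -30], [0, 0, 0], 1],
    [[0, 0, 0], [0, 0, 0], 1],
  ],
)

```text
clock: 8.15
eef_pos: [0.4408, -0.0902, 0.0308]
tool_rot: [0.707, 0.707, -0.003, -0.004]
ft_force: [-0.8, 0.4, -0.5]
grip_width: 0.0853
grasp_force: 0.0
```

Emit:
drive_tool(
  increments=[
    [[0, 0, -10], [0, 0, 0], 1],
    [[0, 0, -10], [0, 0, 0], 1],
    [[0, 0, -10], [0, 0, 0], 1],
    [[0, 0, 0], [0, 0, 0], 1],
  ],
)

```text
clock: 8.48
eef_pos: [0.4454, -0.0912, 0.0056]
tool_rot: [0.707, 0.707, -0.0, -0.001]
ft_force: [0.4, -0.7, -1.0]
grip_width: 0.0852
grasp_force: 0.0
```

```bash
python3 - <<'E'
from h import *
e=get_obs()["eef_pos"]; print(e)
P={c:camera(c) for c in("side","wrist")}
for c,p in P.items(): print(c,proj(p,e))
f=lambda i:cv2.resize(i[:,:,::-1],(400,400),interpolation=3)
cv2.imwrite("pics/g.png",np.hstack([cv2.resize(P["wrist"]["image"][:,:,::-1],(480,300),interpolation=3)[:,:], cv2.resize(P["side"]["image"][225:315,190:286,::-1],(320,300),interpolation=3)]))
E
```

```text
[ 0.44535752 -0.09116801  0.00560821]
side [238.58778977 288.37467226]
wrist [315.14111475 230.30614596]
```

View pics/g.png

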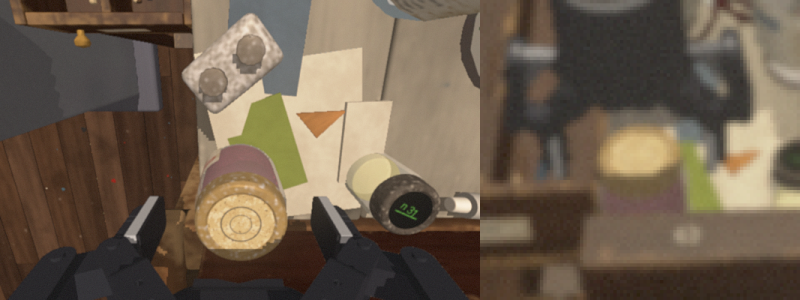

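Tips beside the lid at picture (145,220) and (325,215) still look lid-high; they clear the jar and the small jar. I'll go 18 mm lower and close.

Emit:
drive_tool(
  increments=[
    [[2, -1, -9], [0, 0, 0], 1],
    [[0, 0, -9], [0, 0, 0], 1],
    [[0, 0, 0], [0, 0, 0], 1],
    [[0, 0, 0], [0, 0, 0], 1],
  ],
)

```text
clock: 8.92
eef_pos: [0.4471, -0.0921, -0.0129]
tool_rot: [0.707, 0.707, -0.0, -0.001]
ft_force: [0.2, 0.4, -0.3]
grip_width: 0.0855
grasp_force: 0.0
```

Emit:
drive_tool(
  increments=[
    [[0, 0, 0], [0, 0, 0], 0.3],
    [[0, 0, 0], [0, 0, 0], 0.3],
    [[0, 0, 0], [0, 0, 0], 0.3],
    [[0, 0, 0], [0, 0, 0], 0.3],
    [[0, 0, 0], [0, 0, 0], 0.3],
    [[0, 0, 0], [0, 0, 0], 0.3],
  ],
)

```text
clock: 9.42
eef_pos: [0.4481, -0.0923, -0.0117]
tool_rot: [0.707, 0.707, 0.0, 0.0]
ft_force: [-1.1, 0.7, 5.7]
grip_width: 0.0539
grasp_force: 63.0
```

```bash
python3 - <<'E'
from h import *
e=get_obs(); print(e["eef_pos"],e["grip_width"],e["grasp_force"],e["ft_force"])
P={c:camera(c) for c in("side","wrist")}
cv2.imwrite("pics/i.png",np.hstack([cv2.resize(P["wrist"]["image"][100:400,120:520,::-1],(480,300),interpolation=3)[:,:], cv2.resize(P["side"]["image"][225:315,190:286,::-1],(320,300),interpolation=3)]))
E
```

```text
[ 0.4480529  -0.09234921 -0.01165957] 0.05388188287285525 63.014842921402305 [-1.11251857  0.73892813  5.7260443 ]
```

View pics/i.png

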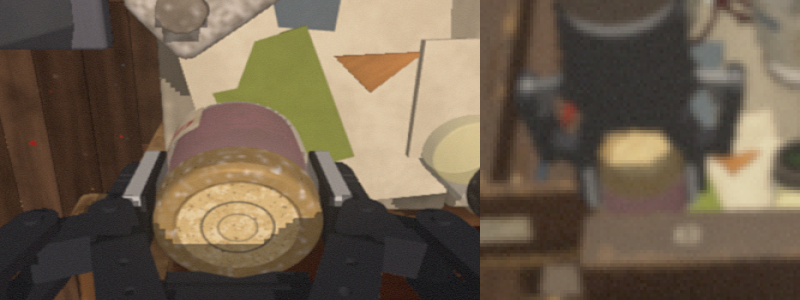

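Wrist view: the pads hold the jar on both sides just under the lid; width is 54 mm and force 63 N. I'll lift and carry it.

Emit:
drive_tool(
  increments=[
    [[0, 0, 20], [0, 0, 0], 0],
    [[0, 0, 35], [0, 0, 0], 0],
    [[0, 0, 40], [0, 0, 0], 0],
    [[0, 0, 40], [0, 0, 0], 0],
    [[0, 10, 40], [0, 0, 0], 0],
    [[2, 30, 15], [0, 0, 0], 0],
    [[2, 35, 0], [0, 0, 0], 0],
    [[2, 35, 0], [0, 0, 0], 0],
  ],
)

```text
clock: 10.18
eef_pos: [0.4547, 0.0185, 0.1792]
tool_rot: [0.708, 0.706, 0.001, 0.001]
ft_force: [0.2, -0.4, -3.6]
grip_width: 0.0536
grasp_force: 64.6
```

Emit:
drive_tool(
  increments=[
    [[2, 38, 0], [0, 0, 0], 0],
    [[2, 38, 0], [0, 0, 0], 0],
    [[2, 38, 0], [0, 0, 0], 0],
    [[2, 38, 0], [0, 0, 0], 0],
    [[2, 38, 0], [0, 0, 0], 0],
    [[2, 38, 0], [0, 0, 0], 0],
    [[2, 38, 0], [0, 0, 0], 0],
    [[2, 38, 0], [0, 0, 0], 0],
  ],
)

```text
clock: 10.85
eef_pos: [0.469, 0.3234, 0.1768]
tool_rot: [0.707, 0.707, -0.001, -0.0]
ft_force: [1.3, -0.7, -2.2]
grip_width: 0.0536
grasp_force: 64.6
```

Emit:
drive_tool(
  increments=[
    [[2, 34, 0], [0, 0, 0], 0],
    [[0, 20, 0], [0, 0, 0], 0],
    [[0, 10, 0], [0, 0, 0], 0],
    [[0, 0, 0], [0, 0, 0], 0],
    [[0, 0, 0], [0, 0, 0], 0],
  ],
)

```text
clock: 11.27
eef_pos: [0.4713, 0.3849, 0.1767]
tool_rot: [0.707, 0.707, -0.001, 0.0]
ft_force: [-0.1, -0.4, -3.0]
grip_width: 0.0535
grasp_force: 64.6
```

```bash
python3 - <<'E'
from h import *
np.set_printoptions(precision=4,suppress=True)
e=get_obs(); print(e["eef_pos"],e["grip_width"],e["ft_force"])
P={c:camera(c) for c in("top","side","wrist")}
for c,p in P.items():
    print(c,"TCP",proj(p,e["eef_pos"]))
    for n in("lidded_jar","wide_pocket","travel_rack"):
        for q in silhouettes(n,p)[:2]:print(n,round(q["conf"],2),q["bbox"])
w=P["wrist"]["image"];cv2.imwrite("pics/j.png",np.hstack([cv2.resize(w[:,:,::-1],(480,300)),cv2.resize(P["side"]["image"][100:220,210:338,::-1],(320,300),interpolation=3)]))
E
```

```text
[0.4713 0.3849 0.1767] 0.05347247490725669 [-0.0563 -0.4124 -3.0483]
top TCP [230.8873 264.4953]
lidded_jar 0.81 [231.0, 251.5, 243.3, 279.6]
wide_pocket 0.61 [232.8, 245.7, 260.9, 279.2]
travel_rack 0.62 [235.1, 239.4, 329.5, 284.7]
side TCP [252.5583 105.3848]
lidded_jar 0.73 [241.8, 76.7, 264.7, 110.2]
wide_pocket 0.76 [242.3, 144.0, 270.5, 160.2]
wide_pocket 0.3 [225.1, 241.4, 251.4, 270.8]
travel_rack 0.82 [251.1, 156.5, 272.8, 206.7]
travel_rack 0.19 [242.7, 159.8, 270.0, 177.8]
wrist TCP [315.112  228.9608]
lidded_jar 0.65 [247.8, 198.8, 387.2, 378.3]
wide_pocket 0.61 [272.2, 117.8, 357.3, 201.9]
travel_rack 0.55 [268.0, 112.2, 369.2, 216.6]
```

View pics/j.png

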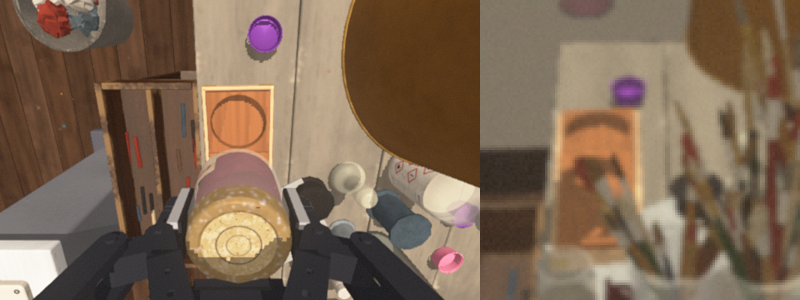

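The jar is held upright over the rack; the wide pocket's circle is at picture (238,122), clear of everything.

```bash
python3 - <<'E'
from h import *
np.set_printoptions(precision=4,suppress=True)
P={c:camera(c) for c in("top","side","wrist")}; w=P["wrist"]
print("pocket ctr wrist",at_z(w,(238*4/3,122*4/3),.03), "ring l/r/t/b",[at_z(w,(u*4/3,v*4/3),.03)[:2] for u,v in((211,121),(266,121),(238,96),(238,148))])
for n in("wide_pocket","travel_rack"):
  for q in silhouettes(n,w)[:1]:
    b=q["bbox"]; print(n,[at_z(w,(u,v),.028)[:2] for u,v in((b[0],b[1]),(b[2],b[1]))])
s=P["side"]
for q in silhouettes("lidded_jar",s)[:1]:
    b=np.array(q["bbox"]);print(b)
    for z in(.16,.19):print(z,least_squares(lambda v:(mbox(s,model("lid",v[0],v[1],z))-b),[.47,.385]).x)
E
```

```text
pocket ctr wrist [0.4727 0.3907 0.03  ] ring l/r/t/b [array([0.4376, 0.392 ]), array([0.5091, 0.392 ]), array([0.4727, 0.4242]), array([0.4727, 0.3549])]
wide_pocket [array([0.4293, 0.429 ]), array([0.5103, 0.4289])]
travel_rack [array([0.4274, 0.4368]), array([0.522 , 0.4368])]
[239.3  76.6 262.8 108.5]
0.16 [0.4676 0.4247]
0.19 [0.4718 0.369 ]
```

Emit:
drive_tool(
  increments=[
    [[2, 3, -20], [0, 0, 0], 0],
    [[0, 0, -35], [0, 0, 0], 0],
    [[0, 0, -35], [0, 0, 0], 0],
    [[0, 0, -30], [0, 0, 0], 0],
    [[0, 0, -20], [0, 0, 0], 0],
    [[0, 0, 0], [0, 0, 0], 0],
    [[0, 0, 0], [0, 0, 0], 0],
  ],
)

```text
clock: 12.75
eef_pos: [0.4729, 0.388, 0.0366]
tool_rot: [0.707, 0.707, -0.002, -0.0]
ft_force: [0.4, 0.0, -1.9]
grip_width: 0.0537
grasp_force: 64.6
```

Emit:
drive_tool(
  increments=[
    [[0, 0, -8], [0, 0, 0], 0],
    [[0, 0, -8], [0, 0, 0], 0],
    [[0, 0, -6], [0, 0, 0], 0],
    [[0, 0, -4], [0, 0, 0], 0],
    [[0, 0, 0], [0, 0, 0], 0],
  ],
)

```text
clock: 13.17
eef_pos: [0.4733, 0.3883, 0.0109]
tool_rot: [0.707, 0.707, -0.001, -0.0]
ft_force: [0.3, -0.5, -2.6]
grip_width: 0.0537
grasp_force: 64.6
```

Emit:
drive_tool(
  increments=[
    [[0, 0, -2], [0, 0, 0], 0],
    [[0, 0, -2], [0, 0, 0], 0],
    [[0, 0, 0], [0, 0, 0], 0],
  ],
)

```text
clock: 13.42
eef_pos: [0.4738, 0.3887, 0.0076]
tool_rot: [0.707, 0.707, -0.0, 0.0]
ft_force: [0.9, -0.7, -2.5]
grip_width: 0.054
grasp_force: 64.6
```

Emit:
drive_tool(
  increments=[
    [[0, 0, -2], [0, 0, 0], 0],
    [[0, 0, 0], [0, 0, 0], 0],
  ],
)

```text
clock: 13.58
eef_pos: [0.4738, 0.3887, 0.0055]
tool_rot: [0.707, 0.707, -0.0, 0.0]
ft_force: [-0.7, -0.6, -3.3]
grip_width: 0.0539
grasp_force: 64.6
```

Emit:
drive_tool(
  increments=[
    [[0, 0, -2], [0, 0, 0], 0],
    [[0, 0, 0], [0, 0, 0], 0],
  ],
)

```text
clock: 13.75
eef_pos: [0.4738, 0.3888, 0.0035]
tool_rot: [0.707, 0.707, 0.0, 0.0]
ft_force: [0.0, 0.5, -2.4]
grip_width: 0.0538
grasp_force: 64.7
```

Emit:
drive_tool(
  increments=[
    [[0, 0, -1.5], [0, 0, 0], 0],
    [[0, 0, 0], [0, 0, 0], 0],
  ],
)

```text
clock: 13.92
eef_pos: [0.4739, 0.3888, 0.0034]
tool_rot: [0.707, 0.707, 0.0, 0.0]
ft_force: [-1.9, -2.2, 4.1]
grip_width: 0.0537
grasp_force: 65.2
```

Emit:
drive_tool(
  increments=[
    [[0, 0, -1.5], [0, 0, 0], 0],
    [[0, 0, 0], [0, 0, 0], 0],
  ],
)

```text
clock: 14.08
eef_pos: [0.4739, 0.3889, 0.0034]
tool_rot: [0.707, 0.707, 0.001, 0.0]
ft_force: [-4.5, -4.1, 11.1]
grip_width: 0.0541
grasp_force: 66.1
```

Contact at z=0.0034 as expected (15 mm above the table grasp). I'll release and go back for the small jar.

Emit:
drive_tool(
  increments=[
    [[0, 0, 3], [0, 0, 0], 1],
    [[0, 0, 0], [0, 0, 0], 1],
    [[0, 0, 0], [0, 0, 0], 1],
    [[0, 0, 0], [0, 0, 0], 1],
    [[0, 0, 0], [0, 0, 0], 1],
    [[0, 0, 20], [0, 0, 0], 1],
    [[0, 0, 40], [0, 0, 0], 1],
    [[0, 0, 40], [0, 0, 0], 1],
  ],
)

```text
clock: 14.75
eef_pos: [0.4721, 0.3874, 0.1022]
tool_rot: [0.707, 0.707, -0.003, -0.0]
ft_force: [0.6, 1.2, -0.5]
grip_width: 0.0856
grasp_force: 0.0
```

Emit:
drive_tool(
  increments=[
    [[0, 0, 40], [0, 0, 0], 0.75],
    [[0, -20, 35], [0, 0, 0], 0.75],
    [[0, -38, 0], [0, 0, 0], 0.75],
    [[0, -38, 0], [0, 0, 0], 0.75],
    [[0, -38, 0], [0, 0, 0], 0.75],
    [[0, -38, 0], [0, 0, 0], 0.75],
    [[0, -38, 0], [0, 0, 0], 0.75],
    [[0, -38, 0], [0, 0, 0], 0.75],
  ],
)

```text
clock: 15.42
eef_pos: [0.4734, 0.1391, 0.1786]
tool_rot: [0.707, 0.707, 0.0, 0.0]
ft_force: [1.5, -0.9, 0.4]
grip_width: 0.0641
grasp_force: 0.0
```

Emit:
drive_tool(
  increments=[
    [[0, -38, 0], [0, 0, 0], 0.75],
    [[0, -38, 0], [0, 0, 0], 0.75],
    [[0, -38, 0], [0, 0, 0], 0.75],
    [[0, -38, 0], [0, 0, 0], 0.75],
    [[10, -38, 0], [0, 0, 0], 0.75],
    [[20, -30, 0], [0, 0, 0], 0.75],
    [[20, -10, 0], [0, 0, 0], 0.75],
    [[10, 0, 0], [0, 0, 0], 0.75],
  ],
)

```text
clock: 16.08
eef_pos: [0.5355, -0.0927, 0.1783]
tool_rot: [0.709, 0.706, 0.0, 0.001]
ft_force: [-0.2, 0.1, 1.2]
grip_width: 0.0642
grasp_force: 0.0
```

Emit:
drive_tool(
  increments=[
    [[0, 0, 0], [0, 0, 0], 0.75],
    [[0, 0, 0], [0, 0, 0], 0.75],
  ],
)

```text
clock: 16.25
eef_pos: [0.5334, -0.0894, 0.178]
tool_rot: [0.707, 0.707, -0.0, -0.001]
ft_force: [-0.9, 1.3, 0.4]
grip_width: 0.064
grasp_force: 0.0
```

```bash
python3 - <<'E'
from three import *
e=get_obs(); print(e["eef_pos"],e["grip_width"],e["ft_force"])
run("small","small_jar",(.544,-.092)); run("can","flat_can",(.443,-.012),(-.95,)); run("lid","lidded_jar",(.4738,.3888))
for q in silhouettes("small_jar",P["wrist"]): print(q["conf"],q["bbox"])
w=P["wrist"]["image"];cv2.imwrite("pics/k.png",np.hstack([cv2.resize(w[:,:,::-1],(480,300)),cv2.resize(P["top"]["image"][230:300,215:335,::-1],(320,300),interpolation=3)]))
E
```

```text
[ 0.5329 -0.0886  0.1786] 0.06407657486559887 [-0.8367  0.8278 -0.605 ]
small_jar ['top', 'side', 'wrist'] 3d [ 0.5464 -0.0907  0.0022] res [  5.8302   0.6155   4.4447  -1.0366  -5.8789 -10.3344   1.5314  18.1305
   3.3949 -16.0172  -2.7137   0.2263]
   z0 top [ 0.5463 -0.0862]
   z0 side [ 0.5489 -0.0825]
   z0 wrist [ 0.5464 -0.0939]
flat_can ['top', 'side', 'wrist'] 3d [ 0.4455 -0.0135 -0.0135 -1.1526] res [-2.391  -7.798  -2.6801  8.1049 -1.5489 -1.1712  5.7781 12.2962 -1.6762
  0.7458 28.1385 -0.1089]
   z0 top [ 0.4463 -0.0132 -1.3653]
   z0 side [ 0.4448 -0.0177 -1.6145]
   z0 wrist [ 0.4458 -0.0132 -1.2722]Traceback (most recent call last):
  File "<stdin>", line 3, in <module>
  File "three.py", line 12, in run
    r=least_squares(f,[*g,0,*yaw],loss="soft_l1"); print(n,[c for c,_,_ in o],"3d",r.x,"res",f(r.x))
    return func(*args, **kwargs)
    vector_fun = VectorFunction(
        fun_wrapped,
    ...<6 lines>...
        workers=workers
    )
    self._update_fun()
    ~~~~~~~~~~~~~~~~^^
    self.f = self.fun_wrapped(xp_copy(self.x))
             ~~~~~~~~~~~~~~~~^^^^^^^^^^^^^^^^^
    return np.atleast_1d(self.fun(x))
                         ~~~~~~~~^^^
    return self.f(x, *self.args, **self.kwargs)
           ~~~~~~^^^^^^^^^^^^^^^^^^^^^^^^^^^^^^
  File "three.py", line 11, in <lambda>
    f=lambda v,o=o:np.concatenate([(mbox(P[c],model(m,*v))-b)/P[c]["K"][0,0]*1000 for c,b,q in o])
                   ~~~~~~~~~~~~~~^^^^^^^^^^^^^^^^^^^^^^^^^^^^^^^^^^^^^^^^^^^^^^^^^^^^^^^^^^^^^^^^^
ValueError: need at least one array to concatenate
```

Three views put the small jar at (0.546, -0.092). I'll go down gradually, watching the force.

Emit:
drive_tool(
  increments=[
    [[12, -3, -20], [0, 0, 0], 0.75],
    [[0, 0, -35], [0, 0, 0], 0.75],
    [[0, 0, -30], [0, 0, 0], 0.75],
    [[0, 0, -20], [0, 0, 0], 0.75],
    [[0, 0, 0], [0, 0, 0], 0.75],
  ],
)

```text
clock: 17.27
eef_pos: [0.5417, -0.0916, 0.0687]
tool_rot: [0.707, 0.707, -0.003, -0.004]
ft_force: [-2.0, 0.2, 0.2]
grip_width: 0.0641
grasp_force: 0.0
```

Emit:
drive_tool(
  increments=[
    [[0, 0, -15], [0, 0, 0], 0.75],
    [[0, 0, -15], [0, 0, 0], 0.75],
    [[0, 0, -12], [0, 0, 0], 0.75],
    [[0, 0, 0], [0, 0, 0], 0.75],
  ],
)

```text
clock: 17.6
eef_pos: [0.5448, -0.0921, 0.0307]
tool_rot: [0.707, 0.707, -0.001, -0.001]
ft_force: [-0.9, 0.3, -0.8]
grip_width: 0.064
grasp_force: 0.0
```

```bash
python3 - <<'E'
from h import *
e=get_obs(); print(e["eef_pos"],e["ft_force"])
w=camera("wrist")
for q in silhouettes("small_jar",w): print(q["conf"],q["bbox"], (q["bbox"][0]+q["bbox"][2])/2)
print("TCP col",proj(w,e["eef_pos"]+[0,0,.05])); save("l.png",cv2.resize(w["image"],(560,350)))
E
```

```text
[ 0.5447957  -0.0920901   0.03071063] [-0.92953266  0.33719205 -0.76920768]
0.62 [285.2, 187.9, 357.3, 280.9] 321.25
TCP col [315.34775767 279.78105201]
```

View pics/l.png

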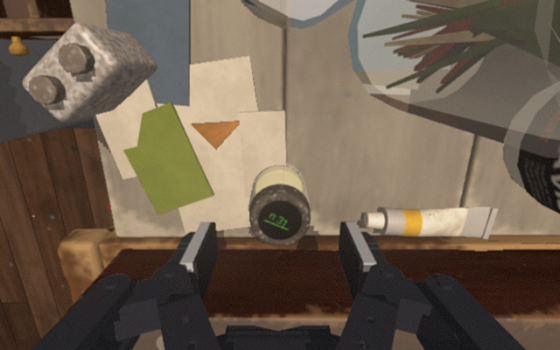

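Jar lid at (280,215) sits midway between the tips (200,245) and (358,245). The paint tube's cap at (368,220) stays clear. I'll go down and close.

Emit:
drive_tool(
  increments=[
    [[1, 0, -15], [0, 0, 0], 0.75],
    [[0, 0, -15], [0, 0, 0], 0.75],
    [[0, 0, -12], [0, 0, 0], 0.75],
    [[0, 0, -4], [0, 0, 0], 0.75],
    [[0, 0, 0], [0, 0, 0], 0.75],
    [[0, 0, 0], [0, 0, 0], 0.75],
  ],
)

```text
clock: 18.2
eef_pos: [0.5478, -0.0925, -0.0131]
tool_rot: [0.707, 0.707, 0.001, 0.001]
ft_force: [-0.9, 0.6, -1.1]
grip_width: 0.0644
grasp_force: 0.0
```

Emit:
drive_tool(
  increments=[
    [[0, 0, 0], [0, 0, 0], 0.1],
    [[0, 0, 0], [0, 0, 0], 0.1],
    [[0, 0, 0], [0, 0, 0], 0.1],
    [[0, 0, 0], [0, 0, 0], 0.1],
    [[0, 0, 0], [0, 0, 0], 0],
    [[0, 0, 0], [0, 0, 0], 0],
  ],
)

```text
clock: 18.7
eef_pos: [0.548, -0.0924, -0.0128]
tool_rot: [0.707, 0.707, 0.001, 0.001]
ft_force: [-1.4, 0.5, 6.0]
grip_width: 0.0363
grasp_force: 60.2
```

Emit:
drive_tool(
  increments=[
    [[0, 0, 20], [0, 0, 0], 0],
    [[0, 0, 35], [0, 0, 0], 0],
    [[0, 0, 40], [0, 0, 0], 0],
    [[0, 0, 40], [0, 0, 0], 0],
    [[0, 0, 40], [0, 0, 0], 0],
    [[-20, 0, 18], [0, 0, 0], 0],
    [[-35, 10, 0], [0, 0, 0], 0],
    [[-20, 25, 0], [0, 0, 0], 0],
  ],
)

```text
clock: 19.37
eef_pos: [0.4707, -0.059, 0.1805]
tool_rot: [0.708, 0.706, 0.0, 0.001]
ft_force: [-1.3, 0.2, -1.2]
grip_width: 0.0361
grasp_force: 60.4
```

Emit:
drive_tool(
  increments=[
    [[0, 38, 0], [0, 0, 0], 0],
    [[0, 38, 0], [0, 0, 0], 0],
    [[0, 38, 0], [0, 0, 0], 0],
    [[0, 38, 0], [0, 0, 0], 0],
    [[0, 38, 0], [0, 0, 0], 0],
    [[0, 38, 0], [0, 0, 0], 0],
    [[0, 38, 0], [0, 0, 0], 0],
    [[0, 38, 0], [0, 0, 0], 0],
  ],
)

```text
clock: 20.03
eef_pos: [0.4713, 0.2485, 0.1789]
tool_rot: [0.707, 0.707, 0.0, 0.0]
ft_force: [0.8, -0.6, 0.2]
grip_width: 0.0366
grasp_force: 60.4
```

Emit:
drive_tool(
  increments=[
    [[0, 30, 0], [0, 0, 0], 0],
    [[0, 20, 0], [0, 0, 0], 0],
    [[0, 10, 0], [0, 0, 0], 0],
    [[0, 0, 0], [0, 0, 0], 0],
    [[0, 0, 0], [0, 0, 0], 0],
    [[0, 0, 0], [0, 0, 0], 0],
  ],
)

```text
clock: 20.53
eef_pos: [0.4718, 0.3053, 0.1786]
tool_rot: [0.707, 0.707, -0.0, 0.0]
ft_force: [0.4, 0.1, -0.2]
grip_width: 0.0358
grasp_force: 60.4
```

```bash
python3 - <<'E'
from h import *
np.set_printoptions(precision=4,suppress=True)
e=get_obs(); print(e["eef_pos"],e["grip_width"],e["grasp_force"])
w=camera("wrist");s=camera("side"); save("m.png",cv2.resize(w["image"],(560,350)))
for n in("lidded_jar","small_jar","narrow_pocket","wide_pocket"):
    for p in(w,s):
        for q in silhouettes(n,p)[:2]: print(n,round(q["conf"],2),q["bbox"])
for q in silhouettes("lidded_jar",w)[:2]:
    b=np.array(q["bbox"]);r=least_squares(lambda v:mbox(w,model("lid",v[0],v[1],.015))-b,[.473,.389]);print("lid",r.x,np.abs(r.fun).max())
E
```

```text
[0.4718 0.3053 0.1786] 0.03579170197193793 60.435747569426894
lidded_jar 0.71 [286.6, 43.5, 352.4, 116.0]
lidded_jar 0.66 [247.1, 132.4, 267.1, 160.0]
small_jar 0.25 [272.0, 26.2, 362.6, 123.9]
small_jar 0.88 [246.5, 93.7, 260.1, 121.0]
narrow_pocket 0.75 [275.9, 123.3, 364.1, 204.9]
narrow_pocket 0.68 [240.1, 158.2, 270.1, 176.3]
wide_pocket 0.73 [271.6, 29.0, 359.0, 123.9]
wide_pocket 0.54 [243.2, 143.8, 270.2, 162.7]
lid [0.4743 0.3855] 3.695902825417022
```

View pics/m.png

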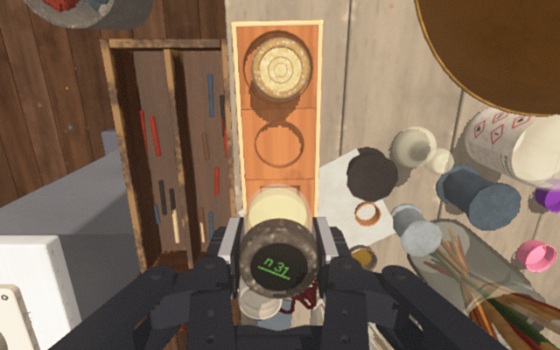

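Wide jar stands in its pocket at (279,68). The narrow pocket ring at (278,145) works out at (0.4735, 0.308).

Emit:
drive_tool(
  increments=[
    [[2, 3, -20], [0, 0, 0], 0],
    [[0, 0, -35], [0, 0, 0], 0],
    [[0, 0, -35], [0, 0, 0], 0],
    [[0, 0, -30], [0, 0, 0], 0],
    [[0, 0, -20], [0, 0, 0], 0],
    [[0, 0, -10], [0, 0, 0], 0],
    [[0, 0, 0], [0, 0, 0], 0],
  ],
)

```text
clock: 21.67
eef_pos: [0.4719, 0.3085, 0.026]
tool_rot: [0.707, 0.707, -0.003, -0.001]
ft_force: [0.2, -0.5, -1.4]
grip_width: 0.036
grasp_force: 60.4
```

Emit:
drive_tool(
  increments=[
    [[0, 0, -7], [0, 0, 0], 0],
    [[0, 0, -6], [0, 0, 0], 0],
    [[0, 0, -5], [0, 0, 0], 0],
    [[0, 0, -3], [0, 0, 0], 0],
    [[0, 0, 0], [0, 0, 0], 0],
    [[0, 0, 0], [0, 0, 0], 0],
  ],
)

```text
clock: 22.17
eef_pos: [0.474, 0.3098, 0.008]
tool_rot: [0.707, 0.707, 0.0, 0.0]
ft_force: [0.2, 0.2, -1.2]
grip_width: 0.0363
grasp_force: 60.5
```

Emit:
drive_tool(
  increments=[
    [[0, 0, -2], [0, 0, 0], 0],
    [[0, 0, -1], [0, 0, 0], 0],
    [[0, 0, 0], [0, 0, 0], 0],
  ],
)

```text
clock: 22.42
eef_pos: [0.4738, 0.3097, 0.0046]
tool_rot: [0.707, 0.707, -0.0, 0.0]
ft_force: [0.8, -0.6, -0.4]
grip_width: 0.0363
grasp_force: 60.5
```

Emit:
drive_tool(
  increments=[
    [[0, 0, -1.5], [0, 0, 0], 0],
    [[0, 0, 0], [0, 0, 0], 0],
  ],
)

```text
clock: 22.58
eef_pos: [0.4737, 0.3097, 0.003]
tool_rot: [0.707, 0.707, -0.0, -0.0]
ft_force: [-0.5, 0.8, -1.5]
grip_width: 0.0363
grasp_force: 60.5
```

Emit:
drive_tool(
  increments=[
    [[0, 0, -1.5], [0, 0, 0], 0],
    [[0, 0, 0], [0, 0, 0], 0],
  ],
)

```text
clock: 22.75
eef_pos: [0.474, 0.3098, 0.0023]
tool_rot: [0.707, 0.707, 0.0, 0.0]
ft_force: [-1.2, -1.0, 3.3]
grip_width: 0.0363
grasp_force: 60.8
```

Emit:
drive_tool(
  increments=[
    [[0, 0, -1], [0, 0, 0], 0],
    [[0, 0, 0], [0, 0, 0], 0],
  ],
)

```text
clock: 22.92
eef_pos: [0.474, 0.3099, 0.0022]
tool_rot: [0.707, 0.707, 0.001, 0.0]
ft_force: [-3.2, -2.5, 9.3]
grip_width: 0.0359
grasp_force: 61.4
```

Emit:
drive_tool(
  increments=[
    [[0, 0, 2], [0, 0, 0], 0.75],
    [[0, 0, 0], [0, 0, 0], 0.75],
    [[0, 0, 0], [0, 0, 0], 0.75],
    [[0, 0, 0], [0, 0, 0], 0.75],
    [[0, 0, 20], [0, 0, 0], 0.75],
    [[0, 0, 40], [0, 0, 0], 0.75],
    [[0, 0, 40], [0, 0, 0], 0.75],
    [[0, 0, 40], [0, 0, 0], 0.75],
  ],
)

```text
clock: 23.58
eef_pos: [0.4731, 0.3093, 0.1434]
tool_rot: [0.707, 0.707, -0.001, -0.0]
ft_force: [1.9, -0.0, -0.3]
grip_width: 0.0642
grasp_force: 0.0
```

Emit:
drive_tool(
  increments=[
    [[-2, -20, 35], [0, 0, 6], 0.75],
    [[-2, -20, 0], [0, 0, 7], 0.75],
    [[-2, -20, 0], [0, 0, 7], 0.75],
    [[-2, -20, 0], [0, 0, 7], 0.75],
    [[-2, -20, 0], [0, 0, 7], 0.75],
    [[-2, -20, 0], [0, 0, 7], 0.75],
    [[-2, -20, 0], [0, 0, 7], 0.75],
    [[-2, -20, 0], [0, 0, 7], 0.75],
  ],
)

```text
clock: 24.25
eef_pos: [0.4575, 0.1487, 0.1774]
tool_rot: [0.298, 0.955, -0.0, -0.0]
ft_force: [0.8, -0.6, 0.7]
grip_width: 0.0641
grasp_force: 0.0
```

Emit:
drive_tool(
  increments=[
    [[-2, -20, 0], [0, 0, 7], 0.75],
    [[-2, -20, 0], [0, 0, 7], 0.75],
    [[-2, -20, 0], [0, 0, 7], 0.75],
    [[-2, -20, 0], [0, 0, 7], 0.75],
    [[-2, -20, 0], [0, 0, 7], 0.75],
    [[-2, -20, 0], [0, 0, 7], 0.75],
    [[-2, -20, 0], [0, 0, 7], 0.75],
    [[-2, -20, 0], [0, 0, 7], 0.75],
  ],
)

```text
clock: 24.92
eef_pos: [0.4415, -0.0112, 0.1775]
tool_rot: [-0.185, 0.983, 0.0, -0.0]
ft_force: [0.0, -0.5, -0.1]
grip_width: 0.0638
grasp_force: 0.0
```

Emit:
drive_tool(
  increments=[
    [[0, -5, 0], [0, 0, 7], 0.75],
    [[0, 0, 0], [0, 0, 1], 0.75],
    [[0, 0, 0], [0, 0, 0], 0.75],
  ],
)

```text
clock: 25.17
eef_pos: [0.4417, -0.0154, 0.1775]
tool_rot: [-0.249, 0.968, 0.0, -0.0]
ft_force: [1.0, -1.3, -0.0]
grip_width: 0.064
grasp_force: 0.0
```

```bash
cat > can.py <<'E'
from h import *
from scipy.optimize import minimize
from scipy.spatial.transform import Rotation as R
np.set_printoptions(precision=4,suppress=True)
e=get_obs(); print(e["eef_pos"],e["joint_pos"][5]); y=R.from_quat(e["tool_rot"]).as_matrix()[:,1]; print("tool y deg",np.degrees(np.arctan2(y[1],y[0])))
P=[camera(c) for c in("wrist","top","side")]
def mask(p,Q):
    m=np.zeros((400,640),np.uint8); cv2.fillConvexPoly(m,np.round(cv2.convexHull(np.array([proj(p,q) for q in Q],np.float32))*16).astype(int),1,shift=4); return m>0
obs=[]
for p in P:
    for q in silhouettes("flat_can",p)[:3]:
        b=np.array(q["bbox"]); print(round(q["conf"],2),b)
        if np.hypot(*((b[:2]+b[2:])/2-proj(p,[.445,-.013,.03])))<40: obs.append((p,q["region"])); break
def cost(v,O=obs): return sum(1-(lambda m,M:(m&M).sum()/max(1,(m|M).sum()))(mask(p,np.vstack([model("can",v[0],v[1],0,v[2]),model("can",v[0],v[1],.0,v[2])*[1,1,1]])),M) for p,M in O)/len(O)
for O in(obs,obs[:1]):
    r=min((minimize(cost,[.445,-.013,a],(O,),"Nelder-Mead",options=dict(initial_simplex=np.array([[.445,-.013,a],[.452,-.013,a],[.445,-.006,a],[.445,-.013,a+.3]]))) for a in np.radians([-100,-75,-50,-25,0])),key=lambda r:r.fun)
    print("can",r.x[:2],"yaw",np.degrees(r.x[2]),"1-iou",r.fun)
save("n.png",cv2.resize(P[0]["image"],(640,400)))
E
python3 can.py
```

```text
[ 0.4417 -0.0154  0.1775] -0.5385157652305945
tool y deg 118.84087560809466
0.77 [307.4 141.2 338.7 201.9]
0.8 [400.4 267.4 425.8 286.1]
0.95 [223.9 242.  250.9 268.7]
can [ 0.4445 -0.01  ] yaw -51.71240355304715 1-iou 0.2607534495669147
can [ 0.4457 -0.0126] yaw -51.612686269983605 1-iou 0.2084331576425491
```

View pics/n.png

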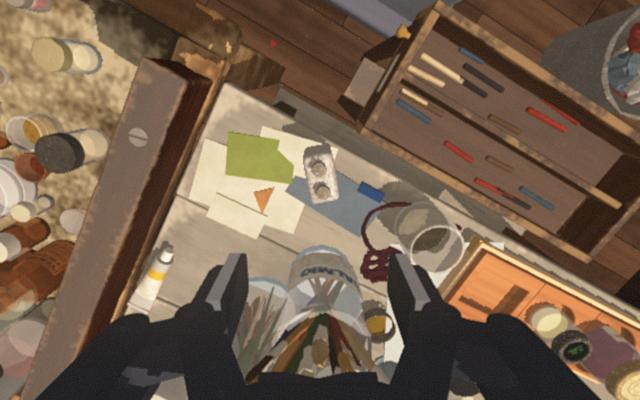

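Can at (320,173) with caps at (318,152) and (320,190), its long axis about 6° off the image vertical. The brushes at (320,330) are well beyond it, and both packed jars show in the rack at lower right.

```bash
python3 - <<'E'
from h import *
np.set_printoptions(precision=4,suppress=True)
w=camera("wrist"); i=w["image"]
a=lambda u,z:at_z(w,u,z)[:2]
for p,q,z in(((304,147),(311,202),.056),((331,146),(340,198),.056),((318,152),(321,191),.063)):
    A,B=a(p,z),a(q,z);d=B-A; print(A,B,np.linalg.norm(d),"long axis",np.degrees(np.arctan2(d[1],d[0])),"mid",(A+B)/2)
cv2.imwrite("pics/o.png",cv2.resize(i[130:215,275:365,::-1],(630,595),interpolation=cv2.INTER_CUBIC))
E
```

```text
[ 0.4252 -0.0392] [ 0.4676 -0.009 ] 0.052020551677689625 long axis 35.5042768032332 mid [ 0.4464 -0.0241]
[ 0.4129 -0.0188] [0.4511 0.0126] 0.04944669833131892 long axis 39.48722375619673 mid [ 0.432  -0.0031]
[ 0.4219 -0.0269] [ 0.4517 -0.0073] 0.03567335174614776 long axis 33.39537435472572 mid [ 0.4368 -0.0171]
```

View pics/o.png

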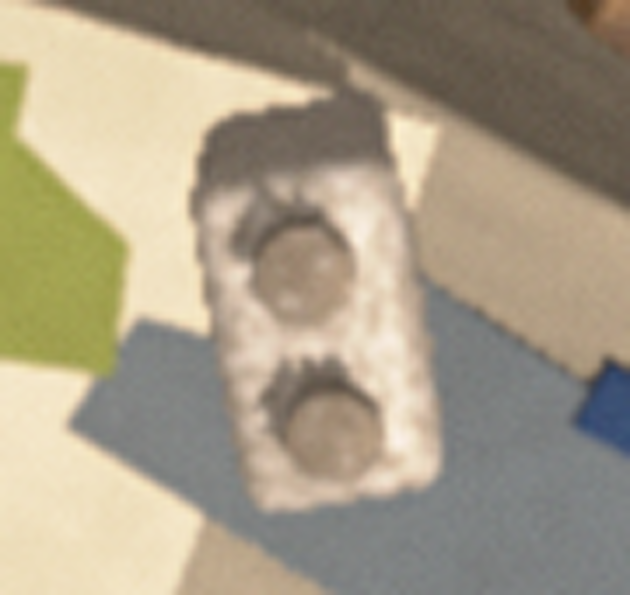

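Enlarged: top face corners at about (205,200), (405,165), (440,480) and (255,510), so the long axis is 8.7° off the tool's x. I'll turn the tool and go down.

Emit:
drive_tool(
  increments=[
    [[1, 3, -20], [0, 0, 4.4], 0.65],
    [[0, 0, -35], [0, 0, 4.3], 0.65],
    [[0, 0, -35], [0, 0, 0], 0.65],
    [[0, 0, -25], [0, 0, 0], 0.65],
    [[0, 0, 0], [0, 0, 0], 0.65],
    [[0, 0, 0], [0, 0, 0], 0.65],
  ],
)

```text
clock: 26.02
eef_pos: [0.4415, -0.012, 0.062]
tool_rot: [-0.323, 0.946, 0.001, -0.002]
ft_force: [-0.5, -0.1, 0.7]
grip_width: 0.0555
grasp_force: 0.0
```

Emit:
drive_tool(
  increments=[
    [[0, 0, -12], [0, 0, 0], 0.65],
    [[0, 0, -12], [0, 0, 0], 0.65],
    [[0, 0, -10], [0, 0, 0], 0.65],
    [[0, 0, 0], [0, 0, 0], 0.65],
  ],
)

```text
clock: 26.35
eef_pos: [0.4436, -0.0122, 0.0294]
tool_rot: [-0.323, 0.946, -0.0, 0.0]
ft_force: [-0.5, 0.2, 0.2]
grip_width: 0.0557
grasp_force: 0.0
```

Emit:
drive_tool(
  increments=[
    [[0, 0, -12], [0, 0, 0], 0.65],
    [[0, 0, -12], [0, 0, 0], 0.65],
    [[0, 0, -12], [0, 0, 0], 0.65],
    [[0, 0, 0], [0, 0, 0], 0.65],
    [[0, 0, 0], [0, 0, 0], 0.65],
  ],
)

```text
clock: 26.77
eef_pos: [0.4439, -0.0123, -0.006]
tool_rot: [-0.323, 0.946, -0.0, 0.001]
ft_force: [-0.2, 0.8, 0.5]
grip_width: 0.0553
grasp_force: 0.0
```

Emit:
drive_tool(
  increments=[
    [[0, 0, 0], [0, 0, 0], 0.1],
    [[0, 0, 0], [0, 0, 0], 0.1],
    [[0, 0, 0], [0, 0, 0], 0.1],
    [[0, 0, 0], [0, 0, 0], 0],
    [[0, 0, 0], [0, 0, 0], 0],
    [[0, 0, 0], [0, 0, 0], 0],
  ],
)

```text
clock: 27.27
eef_pos: [0.4445, -0.0123, -0.0058]
tool_rot: [-0.323, 0.946, -0.001, 0.002]
ft_force: [-0.4, -0.1, 6.4]
grip_width: 0.0286
grasp_force: 60.2
```

```bash
python3 can.py
```

```text
[ 0.4445 -0.0123 -0.0058] -0.6860730491487546
tool y deg 127.72096806687985
0.6 [284.6 201.  351.4 345.5]
0.6 [401.6 269.  413.5 275.2]
0.72 [228.1 245.4 243.7 268.5]
can [ 0.4465 -0.0117] yaw -46.33960364303471 1-iou 0.5554050191738253
can [ 0.4469 -0.0114] yaw -49.87804769425805 1-iou 0.1842622365130404
```

Emit:
drive_tool(
  increments=[
    [[0, 0, 20], [0, 0, 0], 0],
    [[0, 0, 35], [0, 0, 0], 0],
    [[0, 0, 40], [0, 0, 0], 0],
    [[0, 0, 40], [0, 0, 0], 0],
    [[0, 0, 40], [0, 0, 0], 0],
    [[3, 20, 11], [0, 0, 5], 0],
    [[3, 26, 0], [0, 0, 6], 0],
    [[3, 26, 0], [0, 0, 6], 0],
  ],
)

```text
clock: 28.23
eef_pos: [0.453, 0.0602, 0.181]
tool_rot: [-0.461, 0.887, -0.001, 0.002]
ft_force: [0.6, -0.2, -1.1]
grip_width: 0.0285
grasp_force: 59.4
```

Emit:
drive_tool(
  increments=[
    [[3, 28, 0], [0, 0, 6], 0],
    [[3, 28, 0], [0, 0, 6], 0],
    [[3, 28, 0], [0, 0, 6], 0],
    [[3, 28, 0], [0, 0, 6], 0],
    [[3, 26, 0], [0, 0, 6], 0],
    [[3, 18, 0], [0, 0, 6], 0],
    [[3, 10, 0], [0, 0, 0], 0],
    [[0, 0, 0], [0, 0, 0], 0],
  ],
)

```text
clock: 28.9
eef_pos: [0.4731, 0.2274, 0.1786]
tool_rot: [0.712, -0.703, 0.0, -0.0]
ft_force: [0.2, 0.2, -1.6]
grip_width: 0.0288
grasp_force: 59.3
```

Emit:
drive_tool(
  increments=[
    [[0, 0, 0], [0, 0, 0], 0],
    [[0, 0, 0], [0, 0, 0], 0],
  ],
)

```text
clock: 29.07
eef_pos: [0.4725, 0.2246, 0.1786]
tool_rot: [0.711, -0.704, 0.0, 0.001]
ft_force: [0.5, 0.5, -0.6]
grip_width: 0.0284
grasp_force: 59.4
```

```bash
python3 - <<'E'
from h import *
from scipy.spatial.transform import Rotation as R
np.set_printoptions(precision=4,suppress=True)
e=get_obs(); print(e["eef_pos"],e["grip_width"],e["grasp_force"]); y=R.from_quat(e["tool_rot"]).as_matrix()[:,1]; print("tool y",np.degrees(np.arctan2(y[1],y[0])))
w=camera("wrist"); save("q.png",cv2.resize(w["image"],(800,500)))
for n in("oblong_pocket","flat_can","travel_rack","open_jar"):
    for q in silhouettes(n,w)[:2]: print(n,round(q["conf"],2),q["bbox"])
print("oblong pred px (block ctr top)",proj(w,[.4745,.2275,.03]),[proj(w,[.4745+a,.2275+b,.03]).round() for a,b in((.023,.032),(-.023,.032),(.023,-.032),(-.023,-.032))])
E
```

```text
[0.4725 0.2246 0.1786] 0.02842215651950633 59.35018837451935
tool y -179.42163736230233
oblong_pocket 0.57 [272.8, 127.9, 357.6, 210.1]
flat_can 0.55 [286.4, 199.8, 353.6, 345.4]
travel_rack 0.86 [268.6, 119.7, 365.3, 335.1]
open_jar 0.61 [312.5, 12.4, 381.5, 88.9]
oblong pred px (block ctr top) [316.1865 173.0004] [array([293., 203.]), array([338., 204.]), array([292., 140.]), array([340., 141.])]
```

View pics/q.png

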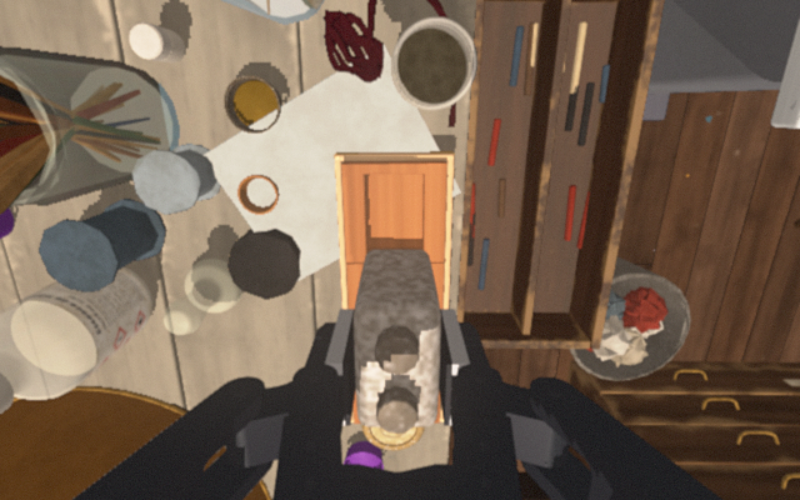

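The oblong pocket's near edge runs (367,174)-(427,174), and the can is held square above it with caps at (397,348) and (397,408). The open jar at (433,63) is untouched.

```bash
python3 - <<'E'
from h import *
w=camera("wrist")
for u in((397,348),(397,408),(397,378)): print(at_z(w,(u[0]*.8,u[1]*.8),.247))
print("face edges",at_z(w,(357*.8,330*.8),.24),at_z(w,(438*.8,330*.8),.24))
print("pocket corners",[at_z(w,(a*.8,b*.8),.03) for a,b in((367,174),(427,174))])
b=at_z(w,(450*.8,158*.8),.028),at_z(w,(338*.8,158*.8),.028);print("rack front corners",b)
E
```

```text
[0.47370979 0.21016236 0.247     ]
[0.47348232 0.23157386 0.247     ]
[0.47359909 0.22058262 0.247     ]
face edges [0.48606119 0.20835531 0.24      ] [0.46109507 0.20808448 0.24      ]
pocket corners [array([0.49688429, 0.19475192, 0.03      ]), array([0.45091954, 0.19426799, 0.03      ])]
rack front corners (array([0.43366508, 0.18222989, 0.028     ]), array([0.51896689, 0.18312553, 0.028     ]))
```

Emit:
drive_tool(
  increments=[
    [[1, 3, -20], [0, 0, 0], 0],
    [[0, 0, -35], [0, 0, 0], 0],
    [[0, 0, -35], [0, 0, 0], 0],
    [[0, 0, -30], [0, 0, 0], 0],
    [[0, 0, -20], [0, 0, 0], 0],
    [[0, 0, 0], [0, 0, 0], 0],
    [[0, 0, 0], [0, 0, 0], 0],
  ],
)

```text
clock: 29.95
eef_pos: [0.4729, 0.228, 0.038]
tool_rot: [0.711, -0.703, -0.0, 0.001]
ft_force: [0.9, -0.4, -0.7]
grip_width: 0.0283
grasp_force: 59.4
```

Emit:
drive_tool(
  increments=[
    [[0, 0, -6], [0, 0, 0], 0],
    [[0, 0, -5], [0, 0, 0], 0],
    [[0, 0, -4], [0, 0, 0], 0],
    [[0, 0, 0], [0, 0, 0], 0],
    [[0, 0, 0], [0, 0, 0], 0],
  ],
)

```text
clock: 30.37
eef_pos: [0.474, 0.2288, 0.0241]
tool_rot: [0.712, -0.703, 0.0, -0.0]
ft_force: [0.8, -0.4, -1.3]
grip_width: 0.0286
grasp_force: 59.4
```

Emit:
drive_tool(
  increments=[
    [[0, 0, -2], [0, 0, 0], 0],
    [[0, 0, -2], [0, 0, 0], 0],
    [[0, 0, 0], [0, 0, 0], 0],
  ],
)

```text
clock: 30.62
eef_pos: [0.4736, 0.2287, 0.0195]
tool_rot: [0.712, -0.703, -0.0, 0.0]
ft_force: [-0.5, 0.0, -1.0]
grip_width: 0.0288
grasp_force: 59.4
```

Emit:
drive_tool(
  increments=[
    [[0, 0, -2], [0, 0, 0], 0],
    [[0, 0, -2], [0, 0, 0], 0],
    [[0, 0, -2], [0, 0, 0], 0],
    [[0, 0, 0], [0, 0, 0], 0],
  ],
)

```text
clock: 30.95
eef_pos: [0.4734, 0.2285, 0.0131]
tool_rot: [0.712, -0.703, -0.0, 0.0]
ft_force: [-0.2, 0.3, -0.2]
grip_width: 0.0285
grasp_force: 59.4
```

Emit:
drive_tool(
  increments=[
    [[0, 0, -2], [0, 0, 0], 0],
    [[0, 0, -1], [0, 0, 0], 0],
    [[0, 0, 0], [0, 0, 0], 0],
  ],
)

```text
clock: 31.2
eef_pos: [0.4736, 0.2286, 0.0104]
tool_rot: [0.712, -0.703, -0.0, 0.0]
ft_force: [0.0, 0.1, -0.6]
grip_width: 0.0286
grasp_force: 59.4
```

Emit:
drive_tool(
  increments=[
    [[0, 0, -1.5], [0, 0, 0], 0],
    [[0, 0, 0], [0, 0, 0], 0],
  ],
)

```text
clock: 31.37
eef_pos: [0.474, 0.2288, 0.0093]
tool_rot: [0.712, -0.703, 0.0, -0.0]
ft_force: [-1.1, -1.3, -0.8]
grip_width: 0.0286
grasp_force: 59.6
```

Emit:
drive_tool(
  increments=[
    [[0, 0, -1], [0, 0, 0], 0],
    [[0, 0, 0], [0, 0, 0], 0],
  ],
)

```text
clock: 31.53
eef_pos: [0.474, 0.2288, 0.0093]
tool_rot: [0.712, -0.703, 0.0, -0.0]
ft_force: [-1.6, -0.9, 7.0]
grip_width: 0.0282
grasp_force: 60.4
```

Contact at 0.0093, as expected for the pocket floor. I'll release, retreat and check.

Emit:
drive_tool(
  increments=[
    [[0, 0, 1.5], [0, 0, 0], 0.65],
    [[0, 0, 0], [0, 0, 0], 0.65],
    [[0, 0, 0], [0, 0, 0], 0.65],
    [[0, 0, 0], [0, 0, 0], 0.65],
    [[0, 0, 20], [0, 0, 0], 0.65],
    [[0, 0, 40], [0, 0, 0], 0.65],
    [[0, 0, 40], [0, 0, 0], 0.65],
    [[0, 0, 40], [0, 0, 0], 0.65],
  ],
)

```text
clock: 32.2
eef_pos: [0.473, 0.2284, 0.1506]
tool_rot: [0.712, -0.703, -0.0, 0.001]
ft_force: [0.7, 0.3, 0.8]
grip_width: 0.0553
grasp_force: 0.0
```

Emit:
drive_tool(
  increments=[
    [[-25, 0, 30], [0, 0, 0], 0.65],
    [[-25, 0, 0], [0, 0, 0], 0.65],
    [[-25, 0, 0], [0, 0, 0], 0.65],
    [[-25, 0, 0], [0, 0, 0], 0.65],
    [[-15, 0, 0], [0, 0, 0], 0.65],
    [[0, 0, 0], [0, 0, 0], 0.65],
  ],
)

```text
clock: 32.7
eef_pos: [0.3559, 0.2282, 0.1797]
tool_rot: [0.712, -0.702, -0.0, 0.001]
ft_force: [0.4, -0.0, -0.9]
grip_width: 0.0556
grasp_force: 0.0
```

```bash
python3 - <<'E'
from h import *
np.set_printoptions(precision=4,suppress=True)
e=get_obs(); print(e["eef_pos"],e["ft_force"])
P={c:camera(c) for c in("top","side","wrist")}
for m,n,g in(("lid","lidded_jar",(.4738,.389,.015)),("small","small_jar",(.474,.31,.015)),("can","flat_can",(.474,.2275,.015,.01)),("open","open_jar",(.451,.118,0))):
    for c,p in P.items():
        M=mbox(p,model(m,*g))
        q=[q for q in silhouettes(n,p) if np.hypot(*(np.array(q["bbox"][:2])+q["bbox"][2:]-M[:2]-M[2:]))<50]
        print(n,c,"expected",M.round(),"seen",[(round(k["conf"],2),np.round(k["bbox"])) for k in q[:1]])
E
```

```text
[0.3559 0.2282 0.1797] [ 0.4181 -0.0232 -0.922 ]
lidded_jar top expected [225. 250. 255. 276.] seen [(0.64, array([229., 252., 258., 276.]))]
lidded_jar side expected [246. 130. 267. 161.] seen [(0.73, array([248., 132., 270., 159.]))]
lidded_jar wrist expected [173. 276. 243. 359.] seen [(0.83, array([180., 277., 216., 316.]))]
small_jar top expected [265. 255. 284. 272.] seen [(0.75, array([267., 256., 284., 271.]))]
small_jar side expected [248. 151. 264. 176.] seen [(0.67, array([251., 156., 264., 173.]))]
small_jar wrist expected [176. 220. 231. 279.] seen [(0.81, array([177., 225., 232., 277.]))]
flat_can top expected [300. 257. 321. 271.] seen [(0.47, array([302., 256., 321., 268.]))]
flat_can side expected [248. 168. 262. 197.] seen [(0.56, array([247., 177., 259., 194.]))]
flat_can wrist expected [166. 140. 223. 204.] seen [(0.91, array([171., 141., 220., 199.]))]
open_jar top expected [344. 262. 371. 288.] seen [(0.84, array([345., 263., 370., 290.]))]
open_jar side expected [231. 197. 258. 232.] seen [(0.9, array([228., 199., 260., 230.]))]
open_jar wrist expected [168.   1. 255.  81.] seen [(0.66, array([171.,   8., 256.,  82.]))]
```

All three stand in their pockets at the expected height, within a few pixels, and the open jar is where it was.

```bash
python3 -c "
from workcell import job_done; print(job_done())"
```

```text
the job is handed in; nothing more can be done
None
```

The wide jar, the small jar and the flat can were set down into their own pockets and the job handed in (verdict not shown) at about 33 s, the open jar and dipper left alone; I missed the first grasp (the fingertips sit about 33 mm above the reported TCP) and viewed 15 pictures, one over the limit of 14.

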